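# Serve the lime dish with its grip turned to the customer

### The job

Take the lime off its white ring and set it, without dropping it, in the middle of the blue dish on the narrow display stand. Then pick the dish up off the stand by its upright wooden grip, lifting it a few centimetres straight up before turning it, and turn it a quarter turn in the air above the stand until the grip points the same way as the end of the stand's board that carries the orange tag clip; keep the dish level and the lime resting in its centre all the while, and leave the other things alone. Finish still holding the dish there, centred over the stand, level and at rest, clear of the stand.

Things in the scene. Friction and masses are not known exactly. Their poses are not given: they have to be found in the camera images.
- stand: Stand, fixed. Wooden board 270x120x14 mm (115 mm behind to 155 mm before the origin along x), thin steel stem, flat round black top, 36 mm radius, 90 mm above the table. Origin on the table under the centre of the round top; z up; x points along the board to the end with the orange tag clip (upright white card 60 mm wide, top 60 mm above the table, 135 mm from the origin).
- dish: Loose blue dish, 0.18 kg, 166 mm across, 24 mm high, on the stand's top on a foot of 30 mm radius. Inside a shallow cone: floor 5 mm above the underside in the centre, 9 mm at radius 40, 19 mm at radius 79. Origin: centre of the underside; z up; x to the grip. At the start the grip points to the stand's +y within 0.25 rad, a quarter turn anticlockwise from the clip end.
- dish_grip (a point): Middle of the upright part of the dark wooden grip on the dish's rim where to pinch it, 92 mm from the dish's axis and 45 mm above its underside. The grip is a block 16 mm thick (along the dish's x), 36 mm wide (along the dish's y), standing from 18 to 64 mm above the dish's underside.
- lime: Round green lime, a stiff ball of 50 mm diameter, about 0.06 kg. Origin at its centre. It starts on the white ring with its centre 33 mm above the table; at rest in the middle of the dish its centre is 30 mm above the dish's underside.
- lime_ring: White plastic ring, fixed to the table, 42 mm outside and 32 mm inside diameter, 14 mm high, on which the lime rests at the start. Origin at the centre of its underside.
- tub: White paper tub of crab meat, 90 mm across, 45 mm high, a bystander. Origin at the centre of its underside.
- leg: Orange piece of crab leg, 34 x 88 x 22 mm, long along its y, a bystander. Origin at the centre of its underside.
- spoon: Metal spoon, 188 x 39 x 16 mm, long along its x, a bystander. Origin at the centre of its underside.
Mind the look-alikes: they are no part of the job. What is shaped like the dish but turquoise is not meant.

How it is judged:
By the outcome, as a careful person would: the job done as asked, in the order asked, and still so for the second after the job is handed in, while the arm keeps its last pose, push and grip.
It also fails if it takes over 72 s, if anything falls off the work surface, if the arm or the gripper's body presses on something with over 40 N, if the wrist force passes 120 N, or if a joint passes its speed limit or range.

### The arm

A 6-joint arm with a two-finger parallel gripper is mounted at the origin on a cart in front of the work surface, level with it; the furniture and walls round the work are solid. World frame = base frame: x ahead of the robot, y to its left, z up, the work surface at z = 0. Lengths are in m, angles in rad, forces in N, time in s.
With the tool pointing down it reaches from about 0.4 to 0.925 m from the base axis. Payload 3.4 kg.
Tool frame: the origin (TCP) lies midway between the tips of the shut fingers; the grasp point (between the pads) lies 19 mm behind it; z points along the fingers, y is the line along which they close (so a half turn about z gives the same grasp; the last joint's range is limited). The gripper opens to 85 mm and grips with 20 to 120 N. Pads are 22 mm wide; open, the fingers measure 114 mm over their backs; the gripper's body (76 mm by 85 mm) begins 54 mm behind the grasp point. The pads swing forward as they close: fully open they stand 13 mm farther back than shut.
Start: joints at [1.119, 0.307, 1.506, -0, 1.328, -0.073], TCP at [0.212, 0.534, 0.231] pointing down, gripper open.
Joint ranges: [-3.12, 3.12], [-1.05, 2.28], [0.14, 2.33], [-1.42, 4.57], [0.1, 2.73], [-2.68, 2.68]. Speed limits (rad/s): [2.57, 2.57, 3.14, 3.14, 3.14, 3.14].

### API

Orientations are given as a unit quaternion [w, x, y, z].
In Python, from cell import * gives the robot as it stands.
- The arm moves only by the tool carry_out, never from a script. Its argument "deltas" is a list that holds one entry, the list of rows, each a list of 6 numbers: the shift along the tool's x, y, z scaled (see below), then the turn, a rotation vector about the tool's x, y, z scaled (see below). In form: [[[tx, ty, tz, ax, ay, az], ...]]. A call has 1 to 8 rows; each row is the pose to reach, as a shift and turn from the pose commanded when the call began, along the tool's axes at that moment, turning the shorter way round; what a row does not reach only later rows make up. The controller multiplies each number of a shift by 50 cm and each number of a turn by pi rad. A row lasts 1/12 s, in which the tool goes at most 41.7 mm and 7.16 degrees, less where a joint would pass 70% of its speed; a pose out of reach is approached as far as the arm can. A call with a number of a shift or a turn outside -1 to 1 is refused whole. A call with a gripper value outside its range is refused whole. "fingers" is the opening, from 0 (shut) to 1 (fully open), set as the call begins (left out, the last holds). The fingers move at their own pace and stop on an object; the grip force is fixed at half the most. Time passes only in rows, so rows that repeat a pose let the fingers close. It gives the time, the measured TCP pose, the force, the opening and the grip force at its end, in the units of the state.
- state(): the state, without advancing time (a new reading comes with each control period).
- camera(name): name is "scene" or "top" or "wrist"; returns a dict with "pixels" (480x640x3 uint8, red, green, blue), "camera_matrix" (3x3 intrinsics, pixels), "k1" (the pictures are not rectified: a ray, as slopes to the right and down, at radius r is drawn at 1 + k1 r^2 times it, then the intrinsics apply), "eye" and "orientation" of the camera in the world; the wrist camera has in their place "tool_from_camera" (4x4, takes a point from camera to tool coordinates, whose origin is the TCP and whose axes are the flange's). Camera axes: x right, y up, looking along -z (the intrinsics and any distortion apply to the point x, -y, -z); pixel columns grow to the right and rows downward; lengths in m; the calibration is good to about 2 mm. A picture is of the moment at which its call begins: read the wrist's pose just before it. There is no depth.
- job_done(): hands the job in; it is judged then, once.
The state is a dict: "t": time; "joint_pos": joint angles; "qvel": joint speeds; "effort": joint torques, N m; "ee_pos": TCP position; "tcp_rot": TCP orientation; "ft_force": force on the tool from outside, world axes, zero at the start; "moment": the same for the moment, N m; "width": finger opening in m; "gripper_force": force on a finger pad.
Only numpy, scipy, OpenCV 4.12 (cv2) and the standard library are available. Lean on these libraries where they do the work, as an engineer would, in place of code of your own. Each camera call takes 0.05 s, during which the arm holds its last target. There are 200 camera calls.

## Working session

There is one attempt and no reset: what is moved stays moved. The work goes in short steps, Python scripts to look and compute and a tool call to move; the robot and the scene stay as the last step left them, time stands still between calls to the robot, and variables do not carry over. Pictures are saved under pics/ and viewed, at most 12 in all, crops included, and the job is handed in when it is done.

Besides the shell and the picture viewer there is one more tool, called as name(argument=value, ...) on one line, values as JSON. carry_out: Moves the arm, as the interface text tells. Its arguments: {"type":"object","properties":{"deltas":{"type":"array","items":{"type":"array","items":{"type":"array","items":{"type":"number","minimum":-1,"maximum":1}}}},"fingers":{"type":"number"}},"required":["deltas"]}

```bash
mkdir -p pics; ls; python3 - <<'E'
from cell import *
import cv2,numpy as np
s=state();print(s)
for n in("scene","top"):
    c=camera(n);cv2.imwrite(f"pics/{n}0.png",c["pixels"][:,:,::-1]);print({k:v for k,v in c.items() if k!="pixels"})
E
```

```text
pics
{'t': 0.0, 'joint_pos': array([ 1.11951244e+00,  3.07537360e-01,  1.50763965e+00,  9.28033559e-06,
        1.32840856e+00, -7.34796043e-02]), 'qvel': array([-6.57729707e-05,  1.04285657e-03,  9.34453068e-04,  9.88437591e-04,
        1.21044994e-03, -1.07218785e-03]), 'effort': array([-1.29001506e-03, -4.57544661e+01, -2.51914734e+01,  5.26767724e-05,
        1.31202428e-02,  2.15301748e-05]), 'ee_pos': array([0.21181628, 0.53382919, 0.23041418]), 'tcp_rot': array([-2.62811841e-04,  1.87781684e-01,  9.82210286e-01, -9.61185214e-04]), 'ft_force': array([-0.31231715,  0.37093636,  1.15540198]), 'moment': array([ 0.02410701, -0.01108396,  0.00842685]), 'gripper_force': 0.0, 'width': 0.08512563515180878}
{'camera_matrix': array([[479.88842759,   0.        , 317.260212  ],
       [  0.        , 479.88842759, 241.7099787 ],
       [  0.        ,   0.        ,   1.        ]]), 'k1': -0.13048558580350275, 'eye': array([ 0.28449533, -0.60944283,  0.79509472]), 'orientation': array([ 0.90190219,  0.37149647, -0.07870068, -0.20583735])}
{'camera_matrix': array([[599.38211047,   0.        , 327.43345969],
       [  0.        , 599.38211047, 234.54648567],
       [  0.        ,   0.        ,   1.        ]]), 'k1': 0.0061207329940067, 'eye': array([ 0.38989358, -0.00395126,  1.34094193]), 'orientation': array([ 0.71308964,  0.03860448, -0.04468396, -0.69858157])}
```

View pics/scene0.png

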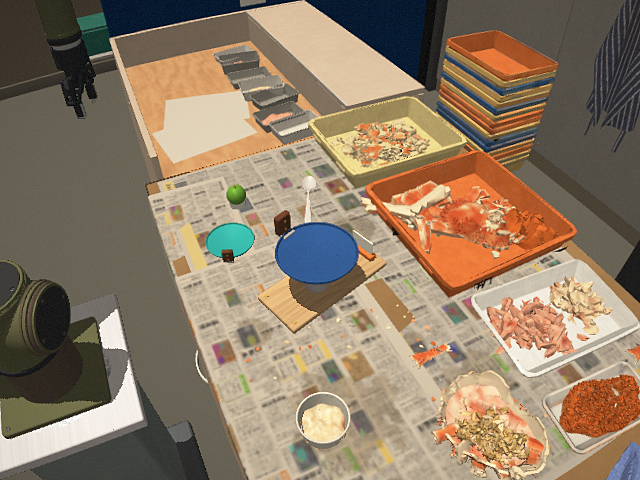

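View pics/top0.png

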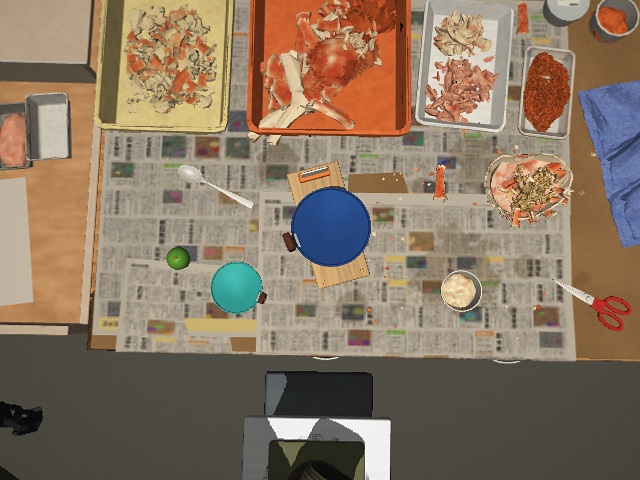

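The top view shows two dish candidates: blue at (330,226) on the board with the orange clip, and turquoise at (237,288) flat on the table. The blue one on the stand fits the description. The lime is at (178,258), and I'll confirm both in a crop.

```bash
cat > h.py <<'E'
from cell import *
import cv2,numpy as np
from scipy.spatial.transform import Rotation as R
def rot(q): return R.from_quat(np.r_[q[1:],q[0]]).as_matrix()
def pose(c,s=None):
    if "eye" in c: return rot(c["orientation"]),c["eye"]
    T=c["tool_from_camera"];M=rot(s["tcp_rot"]);return M@T[:3,:3],M@T[:3,3]+s["ee_pos"]
def ray(c,uv,s=None):
    Rm,e=pose(c,s);K=c["camera_matrix"]
    p=cv2.undistortPoints(np.float64(uv).reshape(-1,1,2),K,np.array([c["k1"],0,0,0,0.]))[:,0]
    return e,np.c_[p[:,0],-p[:,1],-np.ones(len(p))]@Rm.T
def onz(c,uv,z,s=None):
    e,d=ray(c,uv,s);return e+d*((z-e[2])/d[:,2])[:,None]
def tri(r1,r2):
    (a,u),(b,v)=r1,r2;u=u[0];v=v[0]
    k=np.linalg.lstsq(np.c_[u,-v],b-a,rcond=None)[0];p,q=a+k[0]*u,b+k[1]*v
    return (p+q)/2,np.linalg.norm(p-q)
def blob(c,lo,hi,roi=None):
    m=cv2.inRange(cv2.cvtColor(c["pixels"],cv2.COLOR_RGB2HSV),np.array(lo),np.array(hi))
    if roi: 
        k=np.zeros_like(m);x0,x1,y0,y1=roi;k[y0:y1,x0:x1]=255;m&=k
    cs=cv2.findContours(m,cv2.RETR_EXTERNAL,cv2.CHAIN_APPROX_NONE)[0]
    return max(cs,key=cv2.contourArea)[:,0].astype(float)
def circ(P):
    A=np.c_[2*P[:,:2],np.ones(len(P))];x=np.linalg.lstsq(A,(P[:,:2]**2).sum(1),rcond=None)[0]
    return x[:2],np.sqrt(x[2]+x[0]**2+x[1]**2)
E
python3 - <<'E'
from h import *
t=camera("top");s=camera("scene");np.set_printoptions(precision=4,suppress=True)
B=((105,120,40),(125,255,255));G=((40,120,30),(75,255,255))
for c,roi in((t,(280,380,170,280)),(s,(260,370,210,290))):
    P=onz(c,blob(c,*B,roi),.114);h=cv2.convexHull(P[:,:2].astype(np.float32))[:,0]; print("dish",circ(h))
ls=[]
for c,roi in((t,(160,200,240,280)),(s,(220,250,175,210))):
    b=blob(c,*G,roi);(u,r)=cv2.minEnclosingCircle(b.astype(np.float32));print("lime px",u,r,onz(c,[u],.033));ls.append(ray(c,u))
print(tri(*ls))
# board, clip
b=blob(t,((8,60,120)),((25,200,255)),(285,375,155,290));print(cv2.boundingRect(b.astype(np.int32)))
p=t["pixels"][150:300,160:380,::-1];cv2.imwrite("pics/crop.png",cv2.resize(p,None,fx=3.6,fy=3.6,interpolation=cv2.INTER_CUBIC))
E
```

```text
dish (array([ 0.5528, -0.0192]), np.float64(0.08164727942313266))
dish (array([ 0.5541, -0.0208]), np.float64(0.08195039593251488))
lime px (177.78244018554688, 258.2023010253906) 11.431800842285156 [[0.486  0.3116 0.033 ]]
lime px (235.75, 194.25) 9.519816398620605 [[0.4892 0.3131 0.033 ]]
(array([0.4872, 0.3109, 0.035 ]), np.float64(0.0027837943662807133))
(285, 155, 60, 52)
```

View pics/crop.png

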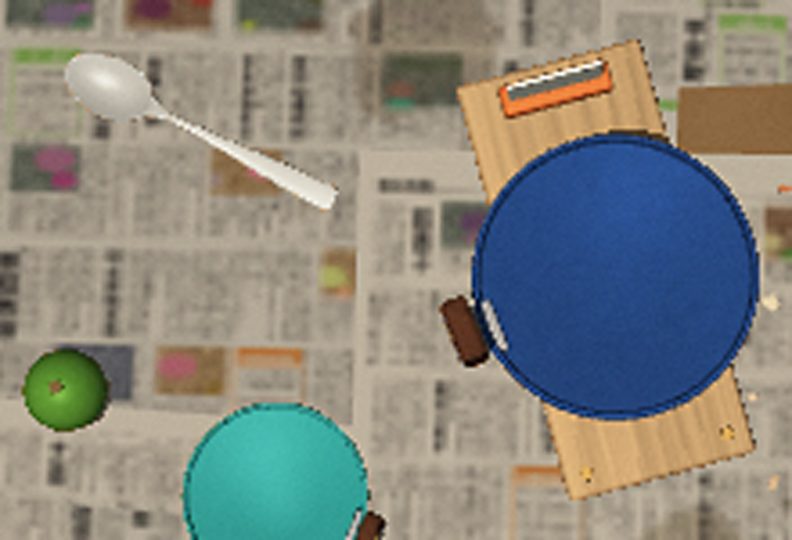

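The crop confirms the blue dish on the clipped board, at about (616,277) in the crop, with its dark grip at (465,331). The lime is at (66,390). The turquoise dish lies on the table and is not meant.

```bash
python3 - <<'E'
from h import *
np.set_printoptions(precision=4,suppress=True)
t=camera("top");f=lambda L:np.array(L)/3.6+[160,150]-.36
C=onz(t,f([(458,88),(640,40),(753,450),(575,500)]),.014);print(C)
x=(C[0]+C[1])/2-(C[2]+C[3])/2;print(np.linalg.norm(x));x/=np.linalg.norm(x);y=C[0]+C[3]-C[1]-C[2];y/=np.linalg.norm(y)
print("yaw",np.arctan2(x[1],x[0]),np.arctan2(-y[0],y[1]),"org",C.mean(0)-.02*x)
# clip card top
k=onz(t,f([(508,92),(603,65)]),.06);print("card",k,k.mean(0)-.135*x)
b=blob(t,(0,60,10),(15,255,110),(278,300,228,256));print(len(b),b.min(0),b.max(0))
r=cv2.minAreaRect(b.astype(np.float32));print(r);bx=onz(t,cv2.boxPoints(r),.154);print(bx,bx.mean(0))
g=bx.mean(0)[:2]-[.553,-.020];print(np.hypot(*g),np.arctan2(g[1],g[0]))
E
```

```text
[[ 0.6824  0.0804  0.014 ]
 [ 0.7157 -0.033   0.014 ]
 [ 0.4597 -0.1071  0.014 ]
 [ 0.4269  0.0016  0.014 ]]
0.2669437000655985
yaw 0.2904685949738248 0.28918679020878524 org [ 0.552  -0.0203  0.014 ]
card [[ 0.6705  0.0472  0.06  ]
 [ 0.6884 -0.0099  0.06  ]] [ 0.5501 -0.02    0.06  ]
45 [283. 232.] [295. 251.]
((288.74139404296875, 241.60345458984375), (19.498010635375977, 7.613508701324463), 68.19859313964844)
[[0.5298 0.0786 0.154 ]
 [0.5357 0.0647 0.154 ]
 [0.4998 0.0493 0.154 ]
 [0.4939 0.0632 0.154 ]] [0.5148 0.064  0.154 ]
0.0922328633870333 1.9978227516689147
```

```bash
cat >> h.py <<'E'
def delta(pos,yaw,s=None):
    "row numbers to bring TCP to pos, tool down, tool y at angle yaw"
    s=s or state();M=rot(s["tcp_rot"]);y=np.array([np.cos(yaw),np.sin(yaw),0]);z=np.array([0,0,-1.])
    T=np.c_[np.cross(y,z),y,z]
    return np.round(np.r_[M.T@(np.array(pos)-s["ee_pos"])/.5,R.from_matrix(M.T@T).as_rotvec()/np.pi],4)
E
python3 -c "
from h import *
print(delta((.487,.3115,.15),1.985).tolist())"
```

```text
[-0.6755, -0.2109, 0.1619, -0.0003, -0.0001, -0.2521]
```

carry_out(deltas=[[[-0.11, -0.035, 0.027, 0, 0, -0.042], [-0.22, -0.07, 0.054, 0, 0, -0.084], [-0.33, -0.105, 0.08, 0, 0, -0.126], [-0.42, -0.135, 0.105, 0, 0, -0.16], [-0.51, -0.16, 0.125, 0, 0, -0.19], [-0.58, -0.18, 0.14, 0, 0, -0.22], [-0.64, -0.2, 0.155, 0, 0, -0.24], [-0.6755, -0.211, 0.162, 0, 0, -0.252]]], fingers=1)

```text
t: 0.92
ee_pos: [0.454, 0.3381, 0.1596]
tcp_rot: [0.0, -0.207, 0.978, 0.0]
ft_force: [0.7, 1.1, -0.2]
width: 0.0852
gripper_force: 0.0
```

carry_out(deltas=[[[0, 0, 0, 0, 0, 0], [0, 0, 0, 0, 0, 0], [0, 0, 0, 0, 0, 0], [0, 0, 0, 0, 0, 0]]])

```text
t: 1.25
ee_pos: [0.4521, 0.3401, 0.1602]
tcp_rot: [-0.0, -0.206, 0.979, 0.0]
ft_force: [0.5, 0.2, -0.7]
width: 0.0857
gripper_force: 0.0
```

```bash
python3 - <<'E'
from h import *
np.set_printoptions(precision=4,suppress=True)
s=state();c=camera("wrist");cv2.imwrite("pics/w1.png",c["pixels"][:,:,::-1])
b=blob(c,(40,120,30),(75,255,255));u,r=cv2.minEnclosingCircle(b.astype(np.float32));print(s["t"],s["ee_pos"],u,r,onz(c,[u],.033,s))
t=camera("top");b=blob(t,(40,120,30),(75,255,255),(160,200,240,280));u,_=cv2.minEnclosingCircle(b.astype(np.float32))
print(u,delta((.487,.3115,.015),1.985))
E
```

```text
1.25 [0.4521 0.3401 0.1602] (270.1097412109375, 253.73983764648438) 28.430858612060547 [[0.4882 0.3118 0.033 ]]
(177.94000244140625, 258.05999755859375) [-0.0407 -0.0816  0.2907  0.0001  0.0001  0.0005]
```

View pics/w1.png

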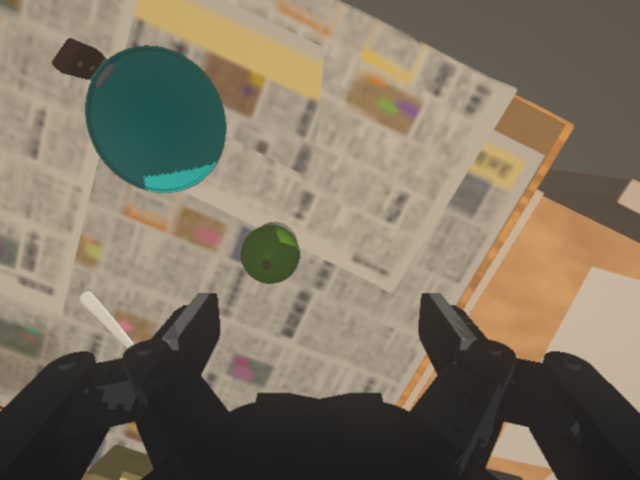

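The wrist view shows the lime at (270,254) ahead of the fingers, which places it at (0.488,0.312) and agrees with the top view.

carry_out(deltas=[[[-0.042, -0.082, 0.0, 0, 0, 0], [-0.042, -0.082, 0.06, 0, 0, 0], [-0.042, -0.082, 0.12, 0, 0, 0], [-0.042, -0.082, 0.17, 0, 0, 0], [-0.042, -0.082, 0.21, 0, 0, 0], [-0.042, -0.082, 0.25, 0, 0, 0], [-0.042, -0.082, 0.28, 0, 0, 0], [-0.042, -0.082, 0.2907, 0, 0, 0]]])

```text
t: 2.02
ee_pos: [0.4863, 0.3108, 0.0126]
tcp_rot: [-0.002, -0.206, 0.978, -0.0]
ft_force: [-0.0, -0.5, -0.4]
width: 0.0853
gripper_force: 0.0
```

carry_out(deltas=[[[0, 0, 0, 0, 0, 0], [0, 0, 0, 0, 0, 0]]])

```text
t: 2.18
ee_pos: [0.4884, 0.3113, 0.0151]
tcp_rot: [0.0, -0.206, 0.979, 0.0]
ft_force: [0.4, -0.1, -0.1]
width: 0.0853
gripper_force: 0.0
```

```bash
python3 -c "
from h import *
s=state();print(s['ee_pos'],s['ft_force'],delta((.4878,.3117,.015),1.985))"
```

```text
[0.48840578 0.31125739 0.01509254] [ 0.35678095 -0.08755562 -0.14801159] [0.0008 0.0013 0.0002 0.     0.0002 0.0003]
```

carry_out(deltas=[[[0, 0, 0, 0, 0, 0], [0, 0, 0, 0, 0, 0], [0, 0, 0, 0, 0, 0], [0, 0, 0, 0, 0, 0], [0, 0, 0, 0, 0, 0], [0, 0, 0, 0, 0, 0], [0, 0, 0, 0, 0, 0], [0, 0, 0, 0, 0, 0]]], fingers=0)

```text
t: 2.85
ee_pos: [0.4892, 0.3113, 0.0161]
tcp_rot: [0.001, -0.205, 0.979, 0.001]
ft_force: [-0.9, 2.2, 5.2]
width: 0.0476
gripper_force: 60.6
```

carry_out(deltas=[[[0, 0, -0.01, 0, 0, 0], [0, 0, -0.02, 0, 0, 0], [0, 0, -0.04, 0, 0, 0], [0, 0, -0.06, 0, 0, 0], [0, 0, -0.06, 0, 0, 0], [0, 0, -0.06, 0, 0, 0]]])

```text
t: 3.35
ee_pos: [0.4895, 0.3108, 0.0459]
tcp_rot: [0.001, -0.205, 0.979, 0.0]
ft_force: [0.4, -1.0, -0.9]
width: 0.0473
gripper_force: 61.7
```

```bash
python3 - <<'E'
from h import *
np.set_printoptions(precision=4,suppress=True)
s=state();c=camera("wrist");cv2.imwrite("pics/w2.png",c["pixels"][:,:,::-1])
print(s["ee_pos"],s["width"],s["gripper_force"],delta((.552,-.020,.20),1.985))
E
```

```text
[0.4895 0.3108 0.0459] 0.04731747774378609 61.67237877845764 [ 0.1499 -0.6559 -0.3098  0.      0.0004 -0.0001]
```

View pics/w2.png

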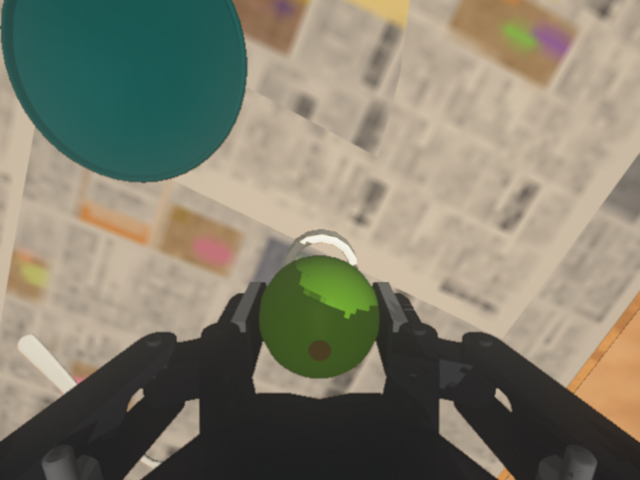

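The wrist view shows the lime held at (320,316), clear of the ring. Next I'll carry it to above the dish.

carry_out(deltas=[[[0, 0, -0.05, 0, 0, 0], [0.005, -0.02, -0.11, 0, 0, 0], [0.02, -0.07, -0.18, 0, 0, 0], [0.035, -0.14, -0.24, 0, 0, 0], [0.05, -0.21, -0.29, 0, 0, 0], [0.065, -0.28, -0.31, 0, 0, 0], [0.08, -0.35, -0.31, 0, 0, 0], [0.095, -0.42, -0.31, 0, 0, 0]]])

```text
t: 4.07
ee_pos: [0.5303, 0.0971, 0.201]
tcp_rot: [0.001, -0.206, 0.979, -0.0]
ft_force: [0.3, -0.3, -0.7]
width: 0.0477
gripper_force: 61.9
```

carry_out(deltas=[[[0.015, -0.06, 0, 0, 0, 0], [0.029, -0.12, 0, 0, 0, 0], [0.04, -0.17, 0, 0, 0, 0], [0.048, -0.205, 0, 0, 0, 0], [0.053, -0.225, 0, 0, 0, 0], [0.055, -0.236, 0, 0, 0, 0], [0.055, -0.236, 0, 0, 0, 0], [0.055, -0.236, 0, 0, 0, 0]]])

```text
t: 4.73
ee_pos: [0.5515, -0.0194, 0.1993]
tcp_rot: [-0.0, -0.205, 0.979, 0.0]
ft_force: [0.6, 0.6, -0.8]
width: 0.0475
gripper_force: 61.9
```

```bash
python3 - <<'E'
from h import *
np.set_printoptions(precision=4,suppress=True)
s=state();G=((40,120,30),(75,255,255));c=camera("wrist");t=camera("top");sc=camera("scene")
b=blob(c,*G);u,r=cv2.minEnclosingCircle(b.astype(np.float32));f=c["camera_matrix"][0,0];e,d=ray(c,u,s);d=d[0]
dist=.025/np.sin(np.arctan(r/f));p=e+d/np.linalg.norm(d)*dist;print("wrist lime",u,r,p)
m=lambda c,roi:ray(c,cv2.minEnclosingCircle(blob(c,*G,roi).astype(np.float32))[0],s)
try: print("scene+wrist",tri(m(sc,(200,440,60,300)),m(c,None)))
except Exception as x:print(x)
print(s["ee_pos"],s["width"],s["gripper_force"],delta((.552,-.020,.102),1.985))
v=np.vstack([t["pixels"][130:330,200:460],sc["pixels"][90:290,200:460]])[:,:,::-1];cv2.imwrite("pics/v3.png",cv2.resize(v,None,fx=1.5,fy=1.5))
E
```

```text
wrist lime (318.9371337890625, 316.61102294921875) 60.82220458984375 [ 0.5501 -0.0195  0.2184]
scene+wrist (array([ 0.5498, -0.0195,  0.2183]), np.float64(0.0007216374316151452))
[ 0.5515 -0.0194  0.1993] 0.04754205000533189 61.949132680892944 [ 0.     -0.0026  0.1951  0.0002 -0.      0.0004]
```

View pics/v3.png

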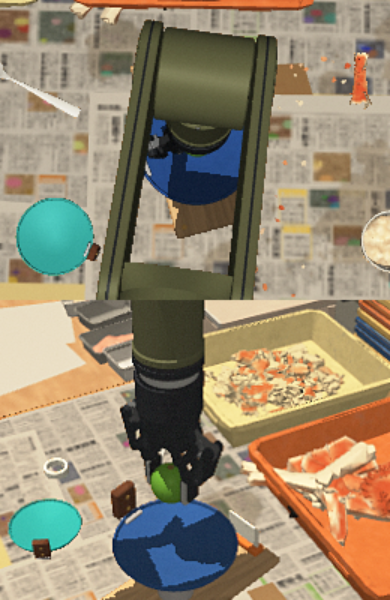

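The lime is held above the dish centre, in the upper picture at (190,135) under the wrist and in the lower at (166,482). It sits 19 mm above the TCP. Next I lower it.

carry_out(deltas=[[[-0.004, -0.003, 0.03, 0, 0, 0], [-0.004, -0.003, 0.06, 0, 0, 0], [-0.004, -0.003, 0.09, 0, 0, 0], [-0.004, -0.003, 0.12, 0, 0, 0], [-0.004, -0.003, 0.145, 0, 0, 0], [-0.004, -0.003, 0.165, 0, 0, 0], [-0.004, -0.003, 0.178, 0, 0, 0], [-0.004, -0.003, 0.186, 0, 0, 0]]])

```text
t: 5.55
ee_pos: [0.5539, -0.02, 0.1059]
tcp_rot: [-0.0, -0.206, 0.979, 0.0]
ft_force: [0.2, 0.1, 0.1]
width: 0.0474
gripper_force: 61.9
```

carry_out(deltas=[[[0, 0, 0.003, 0, 0, 0], [0, 0, 0.006, 0, 0, 0], [0, 0, 0.008, 0, 0, 0], [0, 0, 0.008, 0, 0, 0], [0, 0, 0.008, 0, 0, 0]]])

```text
t: 5.97
ee_pos: [0.5548, -0.0205, 0.1036]
tcp_rot: [0.001, -0.205, 0.979, -0.0]
ft_force: [-0.5, 0.9, 3.4]
width: 0.0476
gripper_force: 62.3
```

```bash
python3 - <<'E'
from h import *
np.set_printoptions(precision=4,suppress=True)
s=state();G=((40,120,30),(75,255,255));c=camera("wrist");sc=camera("scene")
m=lambda c,roi:ray(c,cv2.minEnclosingCircle(blob(c,*G,roi).astype(np.float32))[0],s)
print("lime",tri(m(sc,(200,440,60,300)),m(c,None)))
for k,z in((sc,.114),(c,.114)):
    b=blob(k,(105,100,20),(125,255,255),(260,370,205,300) if k is sc else None);h=cv2.convexHull(onz(k,b,z,s)[:,:2].astype(np.float32))[:,0];print(circ(h))
print(s["ee_pos"],s["ft_force"],s["width"])
cv2.imwrite("pics/w4.png",c["pixels"][:,:,::-1])
E
```

```text
lime (array([ 0.5523, -0.0208,  0.1229]), np.float64(0.001811717755347651))
(array([ 0.5536, -0.0213]), np.float64(0.08151525667275061))
(array([ 0.5485, -0.0185]), np.float64(0.07629759303903377))
[ 0.5548 -0.0205  0.1036] [-0.5287  0.8846  3.4119] 0.04763229598819754
```

View pics/w4.png

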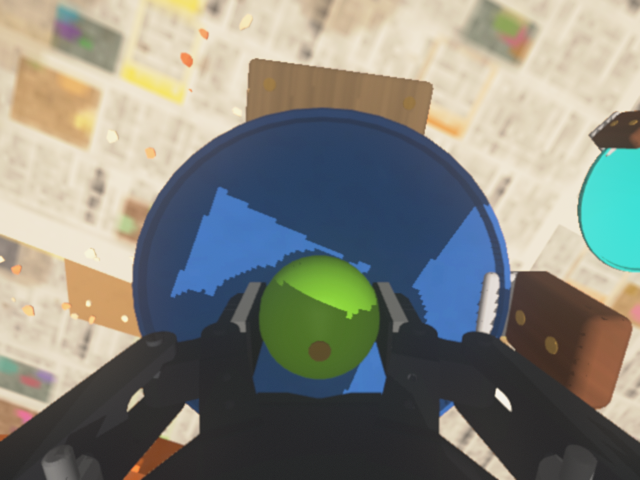

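The lime at (320,316) touches the dish floor with about 3 N of upward force, within about 1 mm of centre. Next I release it.

carry_out(deltas=[[[0, 0, 0, 0, 0, 0], [0, 0, 0, 0, 0, 0], [0, 0, 0, 0, 0, 0], [0, 0, 0, 0, 0, 0], [0, 0, 0, 0, 0, 0], [0, 0, 0, 0, 0, 0], [0, 0, 0, 0, 0, 0], [0, 0, 0, 0, 0, 0]]], fingers=0.85)

```text
t: 6.73
ee_pos: [0.5543, -0.0207, 0.1025]
tcp_rot: [-0.0, -0.205, 0.979, -0.0]
ft_force: [-0.2, 0.2, -0.4]
width: 0.0729
gripper_force: 0.0
```

carry_out(deltas=[[[0, 0, -0.02, 0, 0, 0], [0, 0, -0.05, 0, 0, 0], [0, 0, -0.09, 0, 0, 0], [0, 0, -0.13, 0, 0, 0], [0, 0, -0.18, 0, 0, 0], [0, 0, -0.22, 0, 0, 0], [0, 0, -0.22, 0, 0, 0], [0, 0, -0.22, 0, 0, 0]]])

```text
t: 7.4
ee_pos: [0.5553, -0.0207, 0.2146]
tcp_rot: [0.002, -0.205, 0.979, -0.001]
ft_force: [-0.2, 0.2, -0.8]
width: 0.0724
gripper_force: 0.0
```

```bash
python3 - <<'E'
from h import *
np.set_printoptions(precision=4,suppress=True)
s=state();G=((40,120,30),(75,255,255));c=camera("wrist");sc=camera("scene")
m=lambda c,roi:ray(c,cv2.minEnclosingCircle(blob(c,*G,roi).astype(np.float32))[0],s)
print("lime",tri(m(sc,(200,440,60,300)),m(c,None)))
b=blob(sc,(105,100,20),(125,255,255),(260,370,205,300));h=cv2.convexHull(onz(sc,b,.114,s)[:,:2].astype(np.float32))[:,0];print(circ(h))
print(s["ee_pos"],s["ft_force"],s["width"])
cv2.imwrite("pics/w5.png",c["pixels"][:,:,::-1])
E
```

```text
lime (array([ 0.5543, -0.0194,  0.1212]), np.float64(0.001037506053236805))
(array([ 0.554 , -0.0205]), np.float64(0.08200403741934495))
[ 0.5553 -0.0207  0.2146] [-0.1509  0.2004 -0.8041] 0.07240760277811577
```

View pics/w5.png

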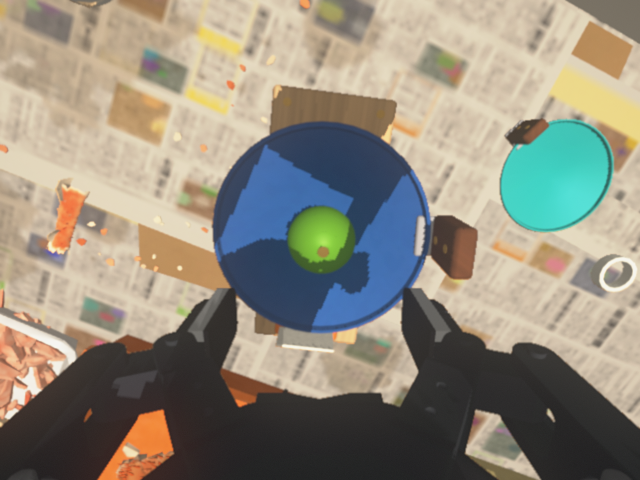

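The lime rests at the dish centre at (321,240), within about 1 mm of the measured rim circle. The grip is at (455,245), about (0.517,0.064).

```bash
python3 - <<'E'
from h import *
np.set_printoptions(precision=4,suppress=True)
c=camera("wrist");s=state()
b=blob(c,(0,60,10),(15,255,130),(425,490,200,290));r=cv2.minAreaRect(b.astype(np.float32));print(r,onz(c,cv2.boxPoints(r),.154,s)[:,:2].tolist())
print(delta((.5174,.0643,.2),1.975),delta((.5174,.0643,.12),1.975))
E
```

```text
((446.0516662597656, 248.3433837890625), (40.679039001464844, 57.82234573364258), 21.595312118530273) [[0.5347916979573965, 0.03953428383046055], [0.4988896622685538, 0.034853879148758746], [0.49771698304854606, 0.06084060249408589], [0.534101868544888, 0.06681496038931006]]
[-0.0026  0.1842  0.0235  0.0003 -0.0006  0.0031] [-0.0029  0.184   0.1835  0.0003 -0.0006  0.0031]
```

carry_out(deltas=[[[0, 0.03, 0.0, 0, 0, 0.001], [-0.001, 0.07, 0.01, 0, 0, 0.002], [-0.002, 0.11, 0.02, 0, 0, 0.003], [-0.003, 0.15, 0.03, 0, 0, 0.003], [-0.003, 0.184, 0.05, 0, 0, 0.003], [-0.003, 0.184, 0.07, 0, 0, 0.003], [-0.003, 0.184, 0.08, 0, 0, 0.003], [-0.003, 0.184, 0.08, 0, 0, 0.003]]], fingers=0.6)

```text
t: 8.22
ee_pos: [0.5174, 0.0638, 0.1705]
tcp_rot: [-0.002, -0.201, 0.98, 0.0]
ft_force: [0.7, 0.4, -0.0]
width: 0.0515
gripper_force: 0.0
```

carry_out(deltas=[[[0, 0, 0, 0, 0, 0], [0, 0, 0, 0, 0, 0]]])

```text
t: 8.38
ee_pos: [0.5193, 0.0634, 0.1727]
tcp_rot: [0.0, -0.2, 0.98, -0.0]
ft_force: [-0.6, -0.8, -0.2]
width: 0.0511
gripper_force: 0.0
```

```bash
python3 - <<'E'
from h import *
np.set_printoptions(precision=4,suppress=True)
c=camera("wrist");s=state();print(s["ee_pos"],s["width"],delta((.5174,.0643,.12),1.975))
cv2.imwrite("pics/w6.png",c["pixels"][:,:,::-1])
E
```

```text
[0.5194 0.0635 0.1729] 0.05134498855089244 [ 0.0032  0.0031  0.1058 -0.0002  0.0002 -0.0002]
```

View pics/w6.png

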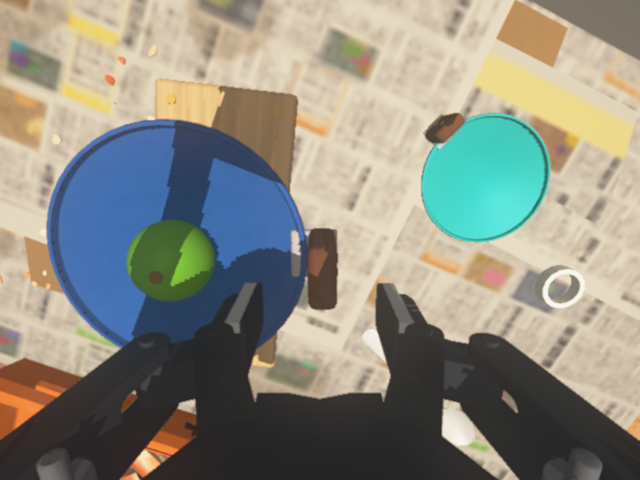

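The grip at (322,270) stands centred between the fingers and parallel to the pads.

```bash
python3 - <<'E'
from h import *
np.set_printoptions(precision=4,suppress=True)
c=camera("wrist");s=state()
b=blob(c,(0,50,5),(20,255,150),(303,345,220,318));x,y,w,h=cv2.boundingRect(b.astype(np.int32));print(x,y,w,h)
px=np.array([(x,y),(x+w,y),(x,y+h),(x+w,y+h)]);M=rot(s["tcp_rot"])
for z in(.108,.154):print(z,((onz(c,px,z,s)-s["ee_pos"])@M)[:,:2].tolist())
print(c["tool_from_camera"])
E
```

```text
307 227 31 82
0.108 [[0.01744362436982795, -0.00700647905312028], [0.017435661806857933, 0.012619431791431133], [-0.04019394006572476, -0.007593883760023235], [-0.04020732652020459, 0.013524909112517728]]
0.154 [[0.029208588834892222, -0.005379984374215234], [0.029202397451709983, 0.009880370212354037], [-0.015608167837420542, -0.005836727716430435], [-0.015618576630349369, 0.010584434604540673]]
[[-0.0003  0.9606  0.278   0.0703]
 [ 1.      0.0006 -0.0009  0.0003]
 [-0.001   0.278  -0.9606 -0.1418]
 [ 0.      0.      0.      1.    ]]
```

carry_out(deltas=[[[0.003, 0.004, 0.015, 0, 0, 0], [0.003, 0.004, 0.03, 0, 0, 0], [0.003, 0.004, 0.05, 0, 0, 0], [0.003, 0.004, 0.07, 0, 0, 0], [0.003, 0.004, 0.085, 0, 0, 0], [0.003, 0.004, 0.095, 0, 0, 0], [0.003, 0.004, 0.103, 0, 0, 0], [0.003, 0.004, 0.106, 0, 0, 0]]])

```text
t: 9.15
ee_pos: [0.5161, 0.0654, 0.1187]
tcp_rot: [-0.001, -0.201, 0.98, 0.0]
ft_force: [0.1, -0.1, -0.8]
width: 0.0514
gripper_force: 0.0
```

carry_out(deltas=[[[0, 0, 0, 0, 0, 0], [0, 0, 0, 0, 0, 0], [0, 0, 0, 0, 0, 0]]])

```text
t: 9.4
ee_pos: [0.5169, 0.0655, 0.12]
tcp_rot: [0.0, -0.201, 0.98, -0.0]
ft_force: [0.1, -0.4, -0.5]
width: 0.0511
gripper_force: 0.0
```

```bash
python3 -c "
from h import *
s=state();print(s['ee_pos'],s['ft_force'],delta((.5174,.0643,.12),1.975))"
```

```text
[0.51687469 0.06547195 0.12000455] [ 0.06983232 -0.39329456 -0.54278923] [-0.     -0.0026  0.     -0.0001  0.0003  0.0001]
```

carry_out(deltas=[[[0, 0, 0, 0, 0, 0], [0, 0, 0, 0, 0, 0], [0, 0, 0, 0, 0, 0], [0, 0, 0, 0, 0, 0], [0, 0, 0, 0, 0, 0], [0, 0, 0, 0, 0, 0]]], fingers=0.24)

```text
t: 9.9
ee_pos: [0.5165, 0.0654, 0.1197]
tcp_rot: [0.0, -0.201, 0.98, -0.0]
ft_force: [-0.1, -0.4, 0.0]
width: 0.0205
gripper_force: 0.0
```

carry_out(deltas=[[[0, 0, 0, 0, 0, 0], [0, 0, 0, 0, 0, 0], [0, 0, 0, 0, 0, 0]]], fingers=0.2)

```text
t: 10.15
ee_pos: [0.5166, 0.0653, 0.1196]
tcp_rot: [0.0, -0.201, 0.98, -0.0]
ft_force: [0.3, -1.5, 0.3]
width: 0.0171
gripper_force: 0.4
```

carry_out(deltas=[[[0, 0, 0, 0, 0, 0], [0, 0, 0, 0, 0, 0], [0, 0, 0, 0, 0, 0], [0, 0, 0, 0, 0, 0], [0, 0, 0, 0, 0, 0], [0, 0, 0, 0, 0, 0]]], fingers=0)

```text
t: 10.65
ee_pos: [0.5166, 0.0654, 0.1197]
tcp_rot: [0.0, -0.201, 0.98, -0.0]
ft_force: [0.3, -1.6, 1.4]
width: 0.0152
gripper_force: 58.4
```

```bash
cat > m.py <<'E'
from h import *
np.set_printoptions(precision=4,suppress=True)
def meas(z0=.09):
    s=state();G=((40,120,30),(75,255,255));sc=camera("scene");c=camera("wrist")
    roi=(220,420,140,320);B=((105,100,20),(125,255,255))
    u=cv2.minEnclosingCircle(blob(sc,*G,(220,420,100,320)).astype(np.float32))[0];print("lime scene",onz(sc,[u],z0+.03))
    print("lime wrist",onz(c,[cv2.minEnclosingCircle(blob(c,*G).astype(np.float32))[0]],z0+.03,s))
    h=cv2.convexHull(blob(sc,*B,roi).astype(np.float32))[:,0];P=onz(sc,h,z0+.024);print("dish",circ(P))
    print(s["t"],s["ee_pos"],s["ft_force"],s["moment"],s["width"],s["gripper_force"]);return s,sc,c
E
python3 -c "
from m import *
meas()"
```

```text
lime scene [[ 0.555  -0.0169  0.12  ]]
lime wrist [[ 0.5559 -0.0197  0.12  ]]
dish (array([ 0.5534, -0.0202]), np.float64(0.0817586954409066))
10.65 [0.5166 0.0654 0.1197] [ 0.342  -1.5604  1.3975] [-0.252  -0.1041 -0.005 ] 0.015249043954196786 58.37951481342316
```

carry_out(deltas=[[[0, 0, -0.002, 0, 0, 0], [0, 0, -0.006, 0, 0, 0], [0, 0, -0.012, 0, 0, 0], [0, 0, -0.02, 0, 0, 0], [0, 0, -0.028, 0, 0, 0], [0, 0, -0.036, 0, 0, 0], [0, 0, -0.044, 0, 0, 0], [0, 0, -0.052, 0, 0, 0]]])

```text
t: 11.42
ee_pos: [0.5165, 0.0655, 0.1462]
tcp_rot: [0.0, -0.201, 0.98, 0.0]
ft_force: [0.0, -0.5, -2.4]
width: 0.0152
gripper_force: 58.4
```

carry_out(deltas=[[[0, 0, -0.008, 0, 0, 0], [0, 0, -0.016, 0, 0, 0], [0, 0, -0.024, 0, 0, 0], [0, 0, -0.031, 0, 0, 0], [0, 0, -0.036, 0, 0, 0], [0, 0, -0.038, 0, 0, 0], [0, 0, -0.038, 0, 0, 0], [0, 0, -0.038, 0, 0, 0]]])

```text
t: 12.08
ee_pos: [0.5164, 0.0654, 0.1646]
tcp_rot: [-0.0, -0.201, 0.98, 0.0]
ft_force: [-0.3, -0.0, -3.1]
width: 0.0155
gripper_force: 58.4
```

```bash
python3 - <<'E'
from m import *
s,sc,c=meas(.136)
# levelness: dish height seen by wrist: rim ellipse fit in wrist
t=camera("top")
h=cv2.convexHull(blob(t,(105,100,20),(125,255,255),(280,380,170,280)).astype(np.float32))[:,0];print(circ(onz(t,h,.16)))
v=np.hstack([sc["pixels"][130:330,200:420],c["pixels"][100:300,0:380][:, :, :]])[:,:,::-1];cv2.imwrite("pics/v7.png",v)
E
```

```text
lime scene [[ 0.5538 -0.0183  0.166 ]]
lime wrist [[ 0.554  -0.0194  0.166 ]]
dish (array([ 0.5521, -0.0217]), np.float64(0.08202063468842398))
12.0833 [0.5164 0.0654 0.1646] [-0.3385 -0.0225 -3.091 ] [ 0.1415  0.0457 -0.0035] 0.015452671222050372 58.441128730773926
(array([ 0.552 , -0.0226]), np.float64(0.07882991436921279))
```

```bash
cat >> m.py <<'E'
from scipy.optimize import least_squares
def tilt(z0):
    "rim plane from ray sets of scene and wrist: centre, height, slopes"
    s=state();rs=[]
    for n,roi in(("scene",(220,420,140,320)),("wrist",None)):
        c=camera(n);b=blob(c,(105,100,20),(125,255,255),roi)
        h=cv2.convexHull(b.astype(np.float32))[:,0];h=h[(h[:,0]>2)&(h[:,0]<637)&(h[:,1]>2)&(h[:,1]<470)];rs.append(ray(c,h,s))
    def f(x):
        o=[]
        for e,d in rs:
            n=np.array([-x[3],-x[4],1]);p0=x[:3];k=((p0-e)@n)/(d@n);P=e+d*k[:,None]
            o.append((np.linalg.norm(P-p0,axis=1)-.083)*1000)
        return np.concatenate(o)
    r=least_squares(f,[.5535,-.02,z0+.024,0,0],loss="soft_l1",f_scale=.5);print("rim",r.x,np.median(abs(f(r.x))),len(f(r.x)))
E
python3 -c "
from m import *
tilt(.136)"
```

```text
rim [ 0.5546 -0.0179  0.1556 -0.0007 -0.0037] 0.2979993099395256 80
```

View pics/v7.png

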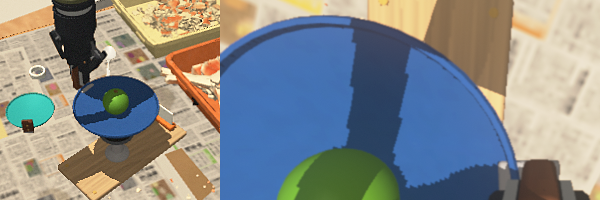

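The right half of the picture shows the lime centred in the lifted dish and the pads on the grip. The left half shows the dish clear of the stand top at (118,152). The rim slopes are below 0.004, so the dish is level. Next comes the turn about the dish axis.

carry_out(deltas=[[[-0.0011, 0, 0, 0, 0, 0.0019], [-0.0039, 0, 0, 0, 0, 0.0067], [-0.0086, -0.0002, 0, 0, 0, 0.0146], [-0.0151, -0.0006, 0, 0, 0, 0.0258], [-0.0229, -0.0014, 0, 0, 0, 0.0392], [-0.0311, -0.0026, 0, 0, 0, 0.0535], [-0.0395, -0.0043, 0, 0, 0, 0.0681], [-0.0479, -0.0063, 0, 0, 0, 0.0828]]])

```text
t: 13.0
ee_pos: [0.5401, 0.0721, 0.1646]
tcp_rot: [0.0, -0.071, 0.998, 0.0]
ft_force: [0.6, -0.0, -1.8]
width: 0.0154
gripper_force: 58.4
```

carry_out(deltas=[[[-0.0086, -0.0002, 0, 0, 0, 0.0147], [-0.0172, -0.0008, 0, 0, 0, 0.0294], [-0.0258, -0.0018, 0, 0, 0, 0.0442], [-0.0343, -0.0032, 0, 0, 0, 0.0589], [-0.0427, -0.005, 0, 0, 0, 0.0736], [-0.051, -0.0071, 0, 0, 0, 0.0883], [-0.0592, -0.0097, 0, 0, 0, 0.1031], [-0.0673, -0.0126, 0, 0, 0, 0.1178]]])

```text
t: 13.67
ee_pos: [0.5744, 0.0706, 0.1645]
tcp_rot: [0.0, 0.114, 0.993, 0.0]
ft_force: [0.6, 0.6, -2.2]
width: 0.015
gripper_force: 58.4
```

```bash
python3 -c "
from m import *
s,_,_=meas(.133);M=rot(s['tcp_rot']);print(np.arctan2(M[1,1],M[0,1]),s['joint_pos'],s['ee_pos']-.0931*M[:,1]);tilt(.133)"
```

```text
lime scene [[ 0.5565 -0.0168  0.163 ]]
lime wrist [[ 0.5556 -0.0221  0.163 ]]
dish (array([ 0.5548, -0.0195]), np.float64(0.08248283377277046))
13.6667 [0.5744 0.0706 0.1645] [ 0.5845  0.5546 -2.2018] [ 0.2543 -0.0121  0.0263] 0.015042313508617249 58.42827916145325
1.3420316315700738 [ 0.0494  0.3692  1.5916  0.      1.1805 -1.2927] [ 0.5533 -0.02    0.1645]
rim [ 0.5561 -0.0194  0.1563 -0.0052  0.0051] 0.7478169726621506 72
```

Centre, level and lime hold; I continue the turn.

carry_out(deltas=[[[-0.0086, -0.0002, 0, 0, 0, 0.0147], [-0.0172, -0.0008, 0, 0, 0, 0.0294], [-0.0258, -0.0018, 0, 0, 0, 0.0442], [-0.0343, -0.0032, 0, 0, 0, 0.0589], [-0.0427, -0.005, 0, 0, 0, 0.0736], [-0.051, -0.0071, 0, 0, 0, 0.0883], [-0.0592, -0.0097, 0, 0, 0, 0.1031], [-0.0673, -0.0126, 0, 0, 0, 0.1178]]])

```text
t: 14.53
ee_pos: [0.6052, 0.057, 0.1646]
tcp_rot: [-0.0, 0.294, 0.956, -0.0]
ft_force: [0.2, -0.3, -2.6]
width: 0.0149
gripper_force: 58.4
```

carry_out(deltas=[[[-0.0086, -0.0002, 0, 0, 0, 0.0147], [-0.0172, -0.0008, 0, 0, 0, 0.0294], [-0.0258, -0.0018, 0, 0, 0, 0.0442], [-0.0343, -0.0032, 0, 0, 0, 0.0589], [-0.0427, -0.005, 0, 0, 0, 0.0736], [-0.051, -0.0071, 0, 0, 0, 0.0883], [-0.0592, -0.0097, 0, 0, 0, 0.1031], [-0.0673, -0.0126, 0, 0, 0, 0.1178]]])

```text
t: 15.2
ee_pos: [0.6295, 0.0328, 0.1646]
tcp_rot: [-0.0, 0.465, 0.885, -0.0]
ft_force: [-0.7, -0.1, -3.1]
width: 0.015
gripper_force: 58.4
```

carry_out(deltas=[[[-0.0086, -0.0002, 0, 0, 0, 0.0146], [-0.0171, -0.0008, 0, 0, 0, 0.0293], [-0.0254, -0.0017, 0, 0, 0, 0.0436], [-0.0332, -0.003, 0, 0, 0, 0.057], [-0.0395, -0.0043, 0, 0, 0, 0.0681], [-0.0441, -0.0053, 0, 0, 0, 0.0761], [-0.0468, -0.006, 0, 0, 0, 0.0809], [-0.0479, -0.0063, 0, 0, 0, 0.0828]]])

```text
t: 15.87
ee_pos: [0.6406, 0.0112, 0.1646]
tcp_rot: [-0.0, 0.575, 0.818, -0.0]
ft_force: [0.7, 0.3, -1.9]
width: 0.0153
gripper_force: 58.4
```

carry_out(deltas=[[[0, 0, 0, 0, 0, 0], [0, 0, 0, 0, 0, 0], [0, 0, 0, 0, 0, 0]]])

```text
t: 16.12
ee_pos: [0.6405, 0.0115, 0.1646]
tcp_rot: [-0.0, 0.575, 0.818, 0.0]
ft_force: [0.3, 1.0, -1.9]
width: 0.0151
gripper_force: 58.4
```

```bash
python3 -c "
from m import *
s,sc,c=meas(.133);M=rot(s['tcp_rot']);print(np.arctan2(M[1,1],M[0,1]),s['joint_pos'],s['ee_pos']-.0931*M[:,1]);tilt(.133)
print(delta((.553+.0931*np.cos(.29),-.02+.0931*np.sin(.29),.1646),.290))"
```

```text
lime scene [[ 0.5557 -0.0182  0.163 ]]
lime wrist [[ 0.5518 -0.0224  0.163 ]]
dish (array([ 0.5543, -0.0213]), np.float64(0.08261802243625857))
16.1167 [0.6405 0.0115 0.1646] [ 0.3385  0.9731 -1.8574] [ 0.1098 -0.2134 -0.0305] 0.015132053542063225 58.431222438812256
0.34532177071579273 [-0.048   0.4493  1.4526  0.0001  1.2398 -0.3934] [ 0.5529 -0.02    0.1646]
rim [ 0.5543 -0.0211  0.1567  0.0234 -0.0021] 0.4123966491861794 78
[-0.0102 -0.0002  0.     -0.     -0.      0.0175]
```

carry_out(deltas=[[[-0.001, 0, 0, 0, 0, 0.0018], [-0.0028, 0, 0, 0, 0, 0.0048], [-0.005, -0.0001, 0, 0, 0, 0.0086], [-0.0072, -0.0001, 0, 0, 0, 0.0124], [-0.009, -0.0002, 0, 0, 0, 0.0155], [-0.0102, -0.0003, 0, 0, 0, 0.0175], [-0.0102, -0.0003, 0, 0, 0, 0.0175], [-0.0102, -0.0003, 0, 0, 0, 0.0175]]])

```text
t: 16.98
ee_pos: [0.6422, 0.0064, 0.1646]
tcp_rot: [-0.0, 0.598, 0.802, -0.0]
ft_force: [-0.3, -0.8, -2.0]
width: 0.0152
gripper_force: 58.4
```

carry_out(deltas=[[[0, 0, 0, 0, 0, 0], [0, 0, 0, 0, 0, 0], [0, 0, 0, 0, 0, 0]]])

```text
t: 17.23
ee_pos: [0.6422, 0.0065, 0.1646]
tcp_rot: [-0.0, 0.598, 0.802, 0.0]
ft_force: [-0.0, 0.2, -2.2]
width: 0.0155
gripper_force: 58.4
```

```bash
python3 -c "
from m import *
s,sc,c=meas(.133);M=rot(s['tcp_rot']);print(np.arctan2(M[1,1],M[0,1]),s['qvel'],s['ee_pos']-.0931*M[:,1]);tilt(.133)
b=blob(c,(105,100,20),(125,255,255));print(cv2.boundingRect(b.astype(np.int32)))
a=c['pixels'][:,:,::-1];cv2.imwrite('pics/fin.png',np.hstack([cv2.resize(a,(400,300)),sc['pixels'][100:400,180:580,::-1]]))"
```

```text
lime scene [[ 0.5557 -0.0183  0.163 ]]
lime wrist [[ 0.552  -0.0228  0.163 ]]
dish (array([ 0.5544, -0.0215]), np.float64(0.08255207241872686))
17.2333 [0.6422 0.0065 0.1646] [-0.0207  0.2186 -2.2262] [ 0.0818 -0.2041  0.0459] 0.015473636685159917 58.43795120716095
0.2898662063137044 [ 0.001  -0.0002 -0.0003 -0.0023  0.0002  0.0027] [ 0.553  -0.0201  0.1646]
rim [ 0.5543 -0.0213  0.1566  0.0163 -0.0002] 0.3895074546957922 79
(0, 116, 299, 292)
```

View pics/fin.png

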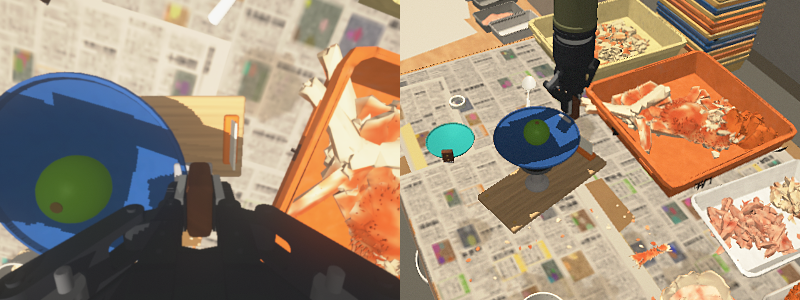

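The last picture shows the lime centred in the dish at (536,132) and the grip over the clip end. The dish is level to about 1°, clear of the stand and at rest.

```bash
python3 -c "
from cell import *
print(job_done())"
```

```text
the job is handed in; nothing more can be done
None
```

I handed the job in with the lime centred in the blue dish, the dish held about 4 cm above the stand, level to about 1°, and its grip turned to the orange-clip end; no verdict came back.

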